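Swing the shoe last to face the clamp

TASK

The next shoe's toe will be strapped to the little aluminium clamp, so turn the plywood shoe last on its swivel stand until its toe points straight at the clamp's screw: push gently with a closed fingertip against the side of the toe, either way round. Do not shove it hard, do not lift it or shift its stand, and leave the tin, brush and jar where they are. Leave the last at rest, pointing at the clamp, and move clear.

Things in the scene. Friction and masses are not known exactly. Their poses are not given: they have to be found in the camera images.
- last (a joint): turn of the shoe last on its stand, rad, growing counter-clockwise seen from above; 0 when the toe points along the stand's own -x. It turns level about the upright post with light dry friction (1 to 1.5 N at the toe moves it), no spring, stays where left; from any start it can be turned to the clamp either way round. Bare plywood foot shape, child size, 188 mm long, 0.25 to 0.5 kg, flat underside
- last_pivot (a point): point on the last's turning axis (the post's centre line), 18 mm above the last's flat underside; x axis along the last's centre line to the toe, z up. Along that line the last is 70 mm wide 42 mm ahead of here, and ends in a 52 mm wide round heel 68 mm behind. An ankle block with a dark top, 60 mm above the underside, reaches from 29 mm ahead to 62 mm behind
- last_toe (a point): tip of the last's toe, 120 mm from last_pivot along its x axis, at the same height, 18 mm above the underside: half-way up the 36 mm thick forepart. The toe is the narrow end: a round 36 mm wide, centred 102 mm from the axis, with upright sides
- stand: loose but heavy steel swivel stand (2.4 kg): a dark round foot 120 mm across and 12 mm thick, with a 26 mm post that carries the last; origin at the centre of the foot's underside, on the mat. The last's underside is 70 mm above this origin
- clamp: small bare aluminium C-clamp fixed on the crate's far edge (the one away from the robot): an arm 26 mm wide, 55 mm long across the edge, and an upright screw with a 54 mm T-bar; origin on the crate's top surface at the screw's centre line. 54 mm tall, so the last passes above it
- clamp_screw (a point): centre of the T-bar on top of the clamp's screw, on the screw's centre line, 48 mm above the crate's top: the point to aim the toe at, as seen from above
- crate: blue-painted wooden crate lying on its side, 400 mm (x) by 620 mm (y), 170 mm tall, fixed; origin at the centre of its underside. A flat silicone mat, 300 by 380 mm and 4 mm thick, lies fixed on its top, its centre 20 mm towards the robot from the crate's centre, and carries the stand
- tin: bystander: closed round steel polish tin, 83 mm across and 28 mm tall, loose on the crate's top; origin at the centre of its underside
- brush: bystander: black plastic shoe brush lying bristles down, 150 mm long (its x), 50 mm wide, 40 mm tall, loose; origin at the centre of its underside
- jar: bystander: small amber glass jar with a black lid, 42 mm across and 56 mm tall, loose; origin at the centre of its underside

How it is judged (in metres and radians):
At the end, for the whole second after the job is handed in: The line from the swivel axis through the toe passes within 15 mm of the clamp's screw (seen from above), the toe on the clamp's side; the last is at rest (under 0.05 rad/s); the stand is upright and within 15 mm, and tin, brush and jar within 12 mm, of where they began (y of clamp_screw in the frame of last_pivot between -0.015 and 0.015 m and x of clamp_screw in the frame of last_pivot above 0 m and velocity of joint last between -0.05 and 0.05 rad/s and angle between stand's own z axis and vertical below 0.05 rad and distance of stand from where it was at the start of the episode below 0.015 m and distance of each of tin, brush, jar from where it was at the start of the episode below 0.012 m); the robot touches nothing.
It fails at once if the stand, with the last on it, was shifted or lifted by 15 mm or more (distance of stand from where it was at the start of the episode above 0.015 m).
It fails at once if the last was shoved or squeezed hard (over 20 N from the fingers) (contact force between the fingers and last above 20 N).
It fails at once if the tin, brush or jar was moved by 12 mm or more (distance of any of tin, brush, jar from where it was at the start of the episode above 0.012 m).
It also fails if it takes over 58 s, if anything falls off the work surface, if the arm or the gripper's body presses on something with over 40 N, if the wrist force passes 120 N, or if a joint passes its speed limit or range.

ROBOT

A 6-joint arm with a two-finger parallel gripper is mounted at the origin on the work surface. World frame = base frame: x ahead of the robot, y to its left, z up, the work surface at z = 0. Lengths are in mm, angles in degrees, forces in N, time in s.
With the tool pointing down it reaches from about 300 to 850 mm from the base axis. Payload 4.2 kg.
Tool frame: the origin (TCP) lies midway between the tips of the shut fingers; the grasp point (between the pads) lies 19 mm behind it; z points along the fingers, x is the direction in which the jaws open and shut, and the axes are right-handed (so a half turn about z gives the same grasp; the last joint's range is limited). The gripper opens to 91 mm and grips with 3 to 60 N. Pads are 32 mm wide; open, the fingers measure 118 mm over their backs; the gripper's body (76 mm by 178 mm) begins 60 mm behind the grasp point.
Start: joints at [71.505, 18.312, 89.639, -0, 72.044, -1.146], TCP at [171.464, 548.856, 213.976] pointing down, gripper open.
Joint ranges: [-177.97, 177.97], [-48.28, 115.42], [12.27, 149.76], [-77.06, 257.06], [2.81, 150.46], [-146.56, 146.56]. Speed limits (degrees/s): [147.25, 147.25, 180, 180, 180, 180].

INTERFACE

Orientations are given as [roll, pitch, yaw] about the fixed x, y, z axes, in that order (R = Rz(yaw) Ry(pitch) Rx(roll)).
In Python, from workcell import env gives the robot as it stands. The module is installed in compiled form; this text tells all that it offers.
- The arm moves only by the tool drive_tool, never from a script. Its argument "series" is a list of rows, each a list of 3 entries, a list of its own where there are three numbers: the closure, from 0 (fully open) to 1 (shut), then the shift along the tool's x, y, z in mm, then the turn, a rotation vector about the tool's x, y, z in rad. In form: [[gripper, [dx, dy, dz], [rx, ry, rz]], ...]. A call has exactly 5 rows; each row is the pose to reach, as a shift and turn from the pose commanded when the call began, along the tool's axes at that moment; what a row does not reach only later rows make up. A row lasts 1/10 s, in which the tool goes at most 50 mm and 8.59 degrees, less where a joint would pass 70% of its speed; a pose out of reach is approached as far as the arm can. A call with a gripper value outside its range is refused whole. The fingers move at their own pace and stop on an object; "squeeze" is the grip in N (left out, the last holds). Time passes only in rows, so rows that repeat a pose let the fingers close, or fill a call up. It gives the time, the measured TCP pose, the force and the opening at its end, in the units of the state.
- env.state(): the state, without advancing time (a new reading comes with each control period).
- env.grab_frame(name): name is "scene" or "top"; returns a dict with "image" (420x560x3 uint8, red, green, blue), "K" (3x3 intrinsics, pixels), "origin" and "orientation" of the camera in the world. Camera axes: x right, y down, z forward; pixel columns grow to the right and rows downward; lengths in mm; the calibration is good to about 2 mm. A picture is of the moment at which its call begins. There is no depth.
- env.job_done(): hands the job in, once; it reports no verdict.
The state is a dict: "time_s": time; "qpos": joint angles; "qvel": joint speeds; "effort": joint torques, N m; "ee_pos": TCP position; "ee_rot": TCP orientation; "force": force on the tool from outside, world axes, zero at the start; "torque": the same for the moment, N m; "gripper_width": finger opening in mm.
Only numpy, scipy, OpenCV 4.12 (cv2) and the standard library are available. Lean on these libraries where they do the work, as an engineer would, in place of code of your own. Each camera call takes 0.05 s, during which the arm holds its last target.

## Working session

There is one attempt and no reset: what is moved stays moved. The work goes in short steps, Python scripts to look and compute and a tool call to move; the robot and the scene stay as the last step left them, time stands still between calls to the robot, and variables do not carry over. Pictures are saved under pics/ and viewed, and the job is handed in when it is done.

Besides the shell and the picture viewer there is one more tool, called after "Request:" as name(argument=value, ...) on one line, values as JSON. drive_tool: Moves the arm, as the interface text tells. Its arguments: {"type":"object","properties":{"series":{"type":"array","items":{"type":"array"}},"squeeze":{"type":"number"}},"required":["series"]}

```bash
mkdir -p pics; python3 - <<'E'
from workcell import env
import cv2,pickle
for n in("scene","top"):
    f=env.grab_frame(n);pickle.dump(f,open(n+'0.pkl','wb'))
    cv2.imwrite(f'pics/{n}0.png',f["image"][:,:,::-1])
    print(n,f["K"],f["origin"],f["orientation"])
print(env.state())
E
```

```text
scene [[385.2905584    0.         281.66925222]
 [  0.         385.2905584  212.68441553]
 [  0.           0.           1.        ]] [992.24946238 122.63572073 855.45998779] [-148.57758301    0.81152843  104.02880433]
top [[492.13669682   0.         282.72143288]
 [  0.         492.13669682 205.28235593]
 [  0.           0.           1.        ]] [ 512.08655293    9.6802662  1070.92790938] [-1.74685202e+02 -5.72090107e-02 -8.98388307e+01]
{'time_s': 0.1, 'qpos': array([ 7.15049076e+01,  1.83456543e+01,  8.96980511e+01, -3.32256519e-03,
        7.20446115e+01, -1.14388674e+00]), 'qvel': array([-0.00956029, -0.12602154, -0.1944492 , -0.04362362,  0.11950131,
       -0.02727278]), 'effort': array([ 4.42864839e-04, -4.13336205e+01, -2.32507360e+01,  7.29461946e-02,
        4.21009830e-02, -4.81296581e-05]), 'ee_pos': array([171.33660227, 548.41060632, 213.23690706]), 'ee_rot': array([1.79998605e+02, 8.83623236e-02, 7.26498200e+01]), 'force': array([-1.0554177 ,  0.49942323, -0.60878324]), 'torque': array([-0.02760612, -0.04576066,  0.01366091]), 'gripper_width': 91.47164590340714}
```

View pics/scene0.png

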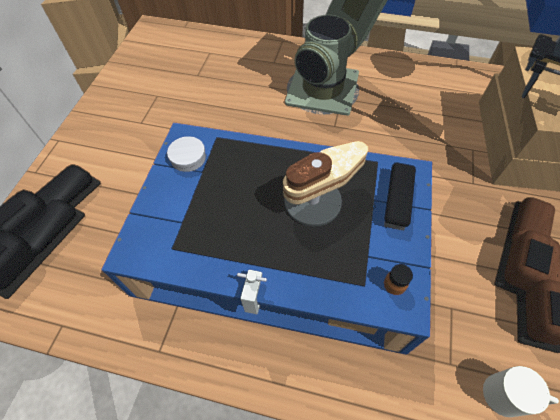

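View pics/top0.png

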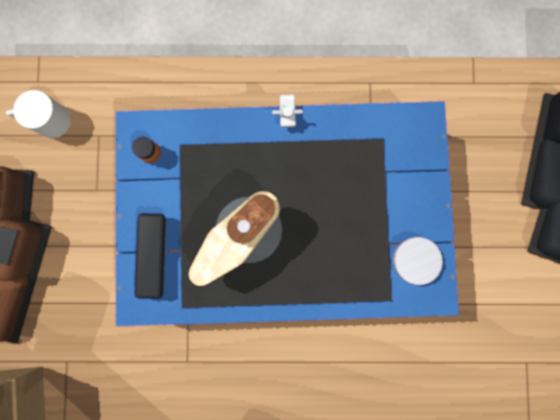

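```bash
python3 - <<'E'
import cv2
a=cv2.imread('pics/top0.png')
cv2.imwrite('pics/topA.png',cv2.resize(a[170:310,130:310],None,fx=4.2,fy=4.2,interpolation=cv2.INTER_CUBIC))
cv2.imwrite('pics/topB.png',cv2.resize(a[80:150,250:330],None,fx=8,fy=8,interpolation=cv2.INTER_CUBIC))
a=cv2.imread('pics/scene0.png')
cv2.imwrite('pics/sceA.png',cv2.resize(a[120:320,210:430],None,fx=3,fy=3,interpolation=cv2.INTER_CUBIC))
E
```

```text
(no output)
```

View pics/topA.png

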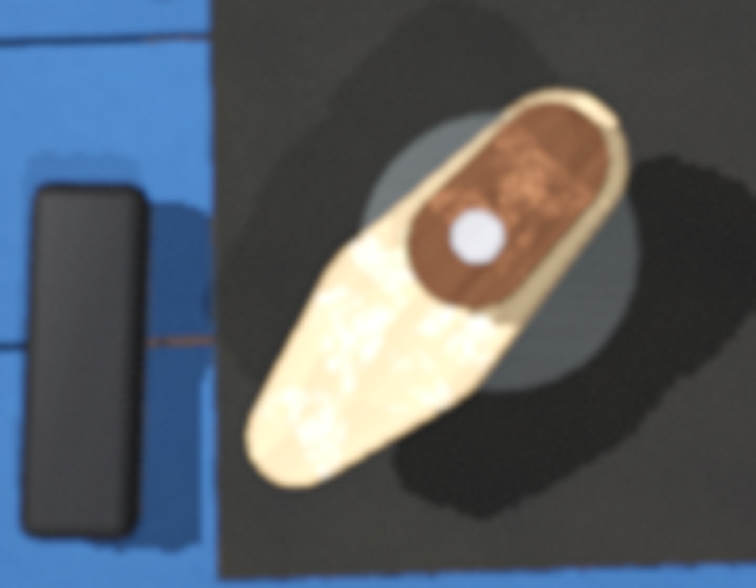

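View pics/topB.png

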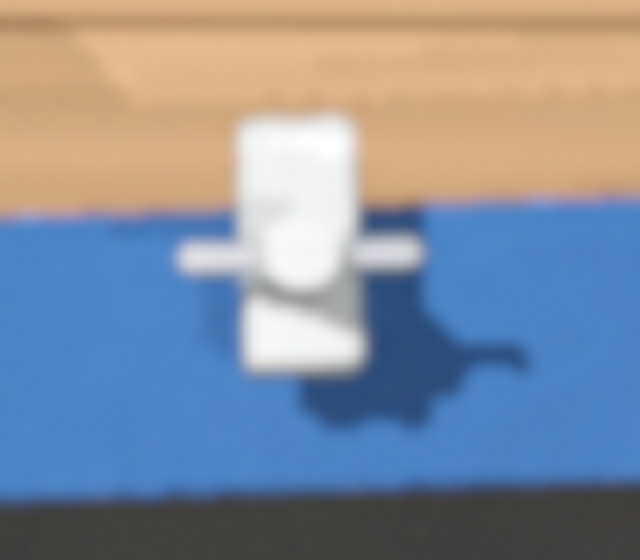

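View pics/sceA.png

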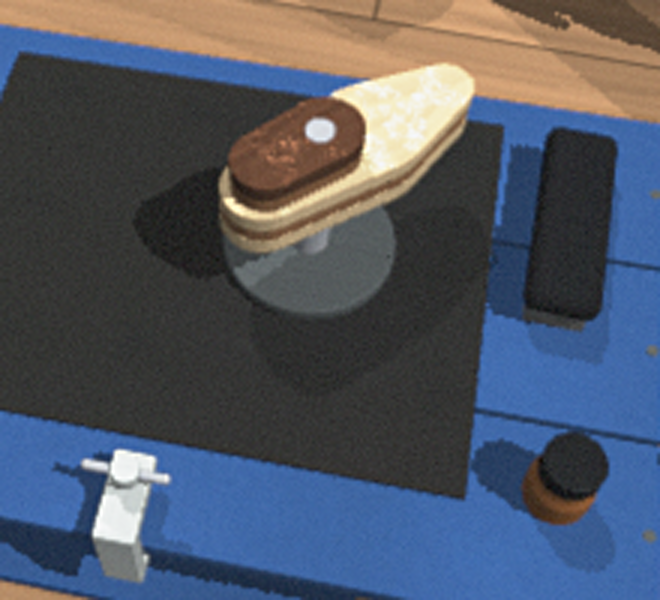

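```bash
cat > h.py <<'E'
import pickle,numpy as np
from scipy.spatial.transform import Rotation as R
def ray(f,u,v,z):
    d=R.from_euler('xyz',f["orientation"],degrees=True).as_matrix()@np.linalg.inv(f["K"])@[u,v,1]
    o=np.array(f["origin"]);return (o+d*(z-o[2])/d[2]).round(1)
def proj(f,p):
    c=R.from_euler('xyz',f["orientation"],degrees=True).as_matrix().T@(np.array(p)-f["origin"])
    q=f["K"]@c;return (q[:2]/q[2]).round(1)
T=pickle.load(open('top0.pkl','rb'));S=pickle.load(open('scene0.pkl','rb'))
A=lambda x,y:(x/4.2+130,y/4.2+170)
E
python3 - <<'E'
from h import *
P=ray(T,*A(477,237),305);print('dot top',P)
print('toe c',ray(T,*A(293,441),280))
print('foot',ray(T,*A(501,252),186))
print('screw',ray(T,287.6,111.8,218), ray(S,210+126/3,120+468/3,218))
print('dot scene',ray(S,210+320/3,120+130/3,305))
print('toe tip left/right in scene', ray(S,210+455/3,120+64/3,280),ray(S,210+475/3,120+90/3,280))
for n,x,y,z in (('brush c',85,360,210),('b tl',35,185,210),('br',135,537,210)): print(n,ray(T,*A(x,y),z))
print('jar',ray(T,144,148,226)); print('tin',ray(T,418,261,198))
print('mat corners',[ray(T,u,v,174) for u,v in((181,144),(385,139),(390,300),(182,307))])
print('crate corners',[ray(T,u,v,170) for u,v in((116,111),(445,102),(456,315),(116,325))])
E
```

```text
dot top [550.1  70.  305. ]
toe c [473.8 140.9 280. ]
foot [549.6  69.  186. ]
screw [757.8   0.9 218. ] [7.558e+02 3.000e-01 2.180e+02]
dot scene [551.2  69.8 305. ]
toe tip left/right in scene [456.8 142.6 280. ] [475.9 158.1 280. ]
brush c [503.4 239.3 210. ]
b tl [576.  262.2 210. ]
br [431.1 216.7 210. ]
jar [690.2 251.1 226. ]
tin [ 495.3 -229.8  198. ]
mat corners [array([708.9, 197.7, 174. ]), array([ 719.5, -180.3,  174. ]), array([ 425. , -184.4,  174. ]), array([411.6, 189.3, 174. ])]
crate corners [array([772.2, 321.5, 170. ]), array([ 791.4, -294.8,  170. ]), array([ 398.3, -303.8,  170. ]), array([378.9, 308.1, 170. ])]
```

Request:
drive_tool(series=[[1,[0,0,-30],[0,0,0]],[1,[0,0,-60],[0,0,0]],[1,[0,0,-85],[0,0,0]],[1,[0,0,-106],[0,0,0]],[1,[0,0,-106],[0,0,0]]])

```text
time_s: 0.6
ee_pos: [171.8, 550.0, 322.7]
ee_rot: [180.0, -0.3, 72.6]
force: [0.9, -0.0, -1.1]
gripper_width: 53.7
```

Request:
drive_tool(series=[[1,[-20,22,0],[0,0,0]],[1,[-43,48,0],[0,0,0]],[1,[-68,75,0],[0,0,0]],[1,[-93,102,0],[0,0,0]],[1,[-116,128,0],[0,0,0]]])

```text
time_s: 1.1
ee_pos: [259.1, 397.9, 318.2]
ee_rot: [-180.0, 0.2, 72.7]
force: [0.3, 0.2, 0.2]
gripper_width: 13.7
```

Request:
drive_tool(series=[[1,[-23,26,0],[0,0,0]],[1,[-46,51,0],[0,0,0]],[1,[-70,77,0],[0,0,0]],[1,[-93,102,0],[0,0,0]],[1,[-116,128,0],[0,0,0]]])

```text
time_s: 1.6
ee_pos: [346.5, 249.4, 318.3]
ee_rot: [-179.9, 0.1, 72.7]
force: [-0.4, -0.2, 0.3]
gripper_width: 0.4
```

Request:
drive_tool(series=[[1,[-23,26,0],[0,0,-0.13]],[1,[-48,54,0],[0,0,-0.26]],[1,[-73,82,0],[0,0,-0.39]],[1,[-98,108,0],[0,0,-0.52]],[1,[-116,128.5,0],[0,0,-0.65]]])

```text
time_s: 2.1
ee_pos: [434.6, 100.0, 318.2]
ee_rot: [-179.8, -0.0, 110.1]
force: [-0.4, -0.0, -1.4]
gripper_width: 0.4
```

Request:
drive_tool(series=[[1,[0,0,0],[0,0,-0.1]],[1,[0,0,0],[0,0,-0.2]],[1,[0,0,10],[0,0,-0.2]],[1,[0,0,20],[0,0,-0.2]],[1,[0,0,20],[0,0,-0.2]]])

```text
time_s: 2.6
ee_pos: [433.2, 101.9, 297.3]
ee_rot: [-179.7, -0.1, 121.3]
force: [-0.3, 0.1, -0.2]
gripper_width: 0.3
```

```bash
python3 - <<'E'
from workcell import env
import cv2,numpy as np
s=env.state();print({k:np.round(s[k],2) for k in('time_s','qpos','ee_pos','ee_rot','force','gripper_width')})
a=env.grab_frame('scene')["image"][:,:,::-1];b=env.grab_frame('top')["image"][:,:,::-1]
cv2.imwrite('pics/both1.png',np.hstack([cv2.resize(a[80:320,150:450],(400,320)),cv2.resize(b[100:340,110:410],(400,320))]))
E
```

```text
{'time_s': np.float64(2.6), 'qpos': array([ 1.1750e+01,  3.9200e+00,  9.6150e+01,  1.0000e-02,  8.0220e+01,
       -1.0954e+02]), 'ee_pos': array([433.21, 101.93, 297.32]), 'ee_rot': array([-1.7973e+02, -1.0000e-01,  1.2130e+02]), 'force': array([-0.3 ,  0.13, -0.18]), 'gripper_width': np.float64(0.32)}
```

View pics/both1.png

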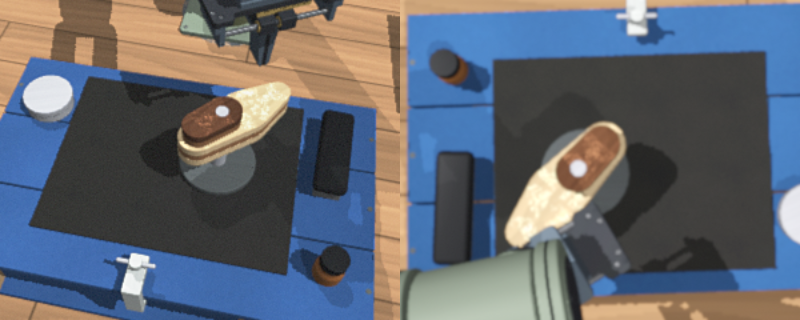

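Request:
drive_tool(series=[[1,[0,0,12],[0,0,0]],[1,[0,0,25],[0,0,0]],[1,[0,0,37],[0,0,0]],[1,[0,0,45],[0,0,0]],[1,[0,0,45],[0,0,0]]])

```text
time_s: 3.2
ee_pos: [434.0, 101.9, 253.6]
ee_rot: [-179.9, -0.1, 121.3]
force: [0.6, -0.3, 0.1]
gripper_width: 0.2
```

Request:
drive_tool(series=[[1,[0,4,0],[0,0,0]],[1,[0,8,0],[0,0,0]],[1,[0,12,0],[0,0,0]],[1,[0,16,0],[0,0,0]],[1,[0,20,0],[0,0,0]]])

```text
time_s: 3.7
ee_pos: [451.8, 112.7, 255.1]
ee_rot: [-180.0, -0.0, 121.4]
force: [-2.9, 0.2, 1.7]
gripper_width: 0.7
```

```bash
python3 - <<'E'
from workcell import env
import cv2,numpy as np
s=env.state();print({k:np.round(s[k],2) for k in('time_s','ee_pos','ee_rot','force')})
a=env.grab_frame('scene')["image"][:,:,::-1];b=env.grab_frame('top')["image"][:,:,::-1]
cv2.imwrite('pics/both2.png',np.hstack([cv2.resize(a[80:320,150:450],(400,320)),cv2.resize(b[100:340,110:410],(400,320))]))
p=np.array([-87.7,62.1])
for k in range(1,6):
    t=np.radians(4*k);c,d=np.cos(t),np.sin(t);print((p-np.array([[c,-d],[d,c]])@p).round(1),round(t,3))
E
```

```text
{'time_s': np.float64(3.7), 'ee_pos': array([451.85, 112.71, 255.06]), 'ee_rot': array([-1.7997e+02, -3.0000e-02,  1.2136e+02]), 'force': array([-2.87,  0.17,  1.75])}
[4.1 6.3] 0.07
[ 7.8 12.8] 0.14
[11.  19.6] 0.209
[13.7 26.6] 0.279
[16.  33.7] 0.349
```

View pics/both2.png

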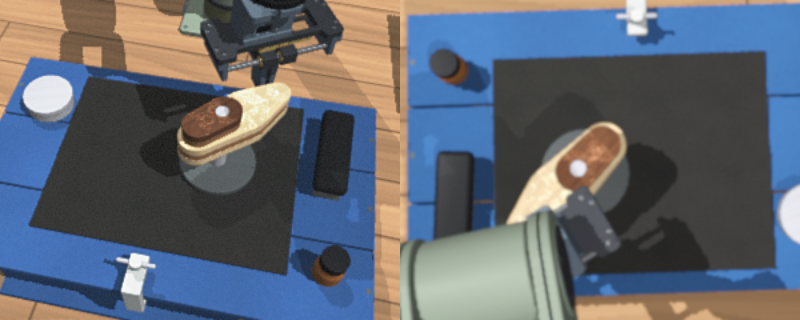

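Request:
drive_tool(series=[[1,[1,1.6,0],[0,0,0.017]],[1,[2,3.1,0],[0,0,0.035]],[1,[4.1,6.3,0],[0,0,0.07]],[1,[6,9.5,0],[0,0,0.105]],[1,[7.8,12.8,0],[0,0,0.14]]])

```text
time_s: 4.3
ee_pos: [458.5, 125.6, 254.9]
ee_rot: [-180.0, 0.0, 113.2]
force: [-0.4, -1.1, 0.5]
gripper_width: 0.8
```

```bash
cat > look.py <<'E'
import sys
from workcell import env
import cv2,numpy as np
s=env.state();print({k:np.round(s[k],2) for k in('time_s','qpos','ee_pos','ee_rot','force')})
a=env.grab_frame('scene')["image"][:,:,::-1];b=env.grab_frame('top')["image"][:,:,::-1]
cv2.imwrite(f'pics/both{sys.argv[1]}.png',np.hstack([cv2.resize(a[80:320,150:450],(400,320)),cv2.resize(b[100:340,110:410],(400,320))]))
E
python3 look.py 3
```

```text
{'time_s': np.float64(4.3), 'qpos': array([ 1.395e+01,  7.810e+00,  9.773e+01, -2.000e-02,  7.448e+01,
       -9.924e+01]), 'ee_pos': array([458.52, 125.64, 254.92]), 'ee_rot': array([-1.7997e+02,  2.0000e-02,  1.1320e+02]), 'force': array([-0.36, -1.08,  0.46])}
```

View pics/both3.png

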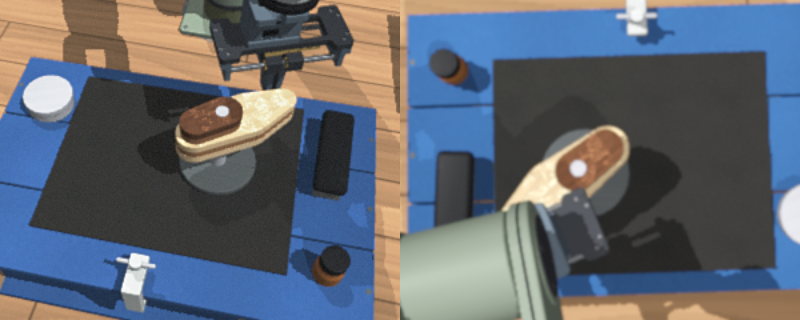

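Request:
drive_tool(series=[[1,[4.1,6.3,0],[0,0,0.07]],[1,[7.8,12.8,0],[0,0,0.14]],[1,[11,19.6,0],[0,0,0.209]],[1,[13.7,26.6,0],[0,0,0.279]],[1,[16,33.7,0],[0,0,0.349]]])

```text
time_s: 4.9
ee_pos: [482.9, 153.9, 254.9]
ee_rot: [-180.0, -0.0, 93.2]
force: [-1.2, -0.3, 0.4]
gripper_width: 0.3
```

Request:
drive_tool(series=[[1,[4.1,6.3,0],[0,0,0.07]],[1,[7.8,12.8,0],[0,0,0.14]],[1,[11,19.6,0],[0,0,0.209]],[1,[13.7,26.6,0],[0,0,0.279]],[1,[16,33.7,0],[0,0,0.349]]])

```text
time_s: 5.4
ee_pos: [515.7, 172.1, 254.9]
ee_rot: [-179.9, -0.0, 73.2]
force: [-1.4, 0.7, 0.7]
gripper_width: 0.5
```

```bash
python3 look.py 4
```

```text
{'time_s': np.float64(5.4), 'qpos': array([ 1.721e+01,  1.415e+01,  8.959e+01,  6.000e-02,  7.630e+01,
       -5.600e+01]), 'ee_pos': array([515.67, 172.12, 254.94]), 'ee_rot': array([-1.7993e+02, -2.0000e-02,  7.3200e+01]), 'force': array([-1.37,  0.71,  0.65])}
```

View pics/both4.png

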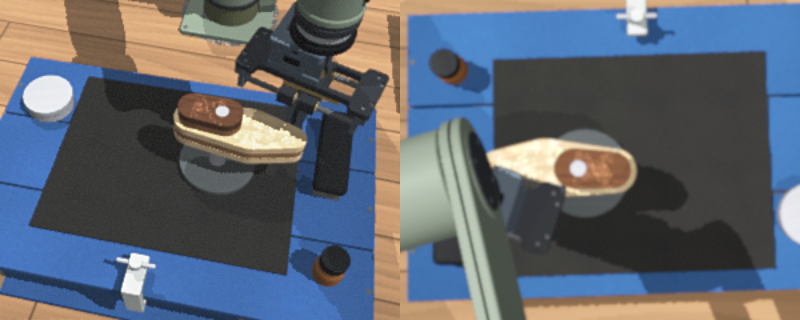

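Request:
drive_tool(series=[[1,[4.1,6.3,0],[0,0,0.07]],[1,[7.8,12.8,0],[0,0,0.14]],[1,[11,19.6,0],[0,0,0.209]],[1,[13.7,26.6,0],[0,0,0.279]],[1,[16,33.7,0],[0,0,0.349]]])

```text
time_s: 6.0
ee_pos: [552.4, 177.7, 254.9]
ee_rot: [-179.9, 0.0, 53.3]
force: [-1.5, 0.8, 0.9]
gripper_width: 0.6
```

Request:
drive_tool(series=[[1,[4.1,6.3,0],[0,0,0.07]],[1,[7.8,12.8,0],[0,0,0.14]],[1,[11,19.6,0],[0,0,0.209]],[1,[13.7,26.6,0],[0,0,0.279]],[1,[16,33.7,0],[0,0,0.349]]])

```text
time_s: 6.5
ee_pos: [589.2, 170.6, 254.9]
ee_rot: [-179.9, -0.0, 33.3]
force: [-0.3, 1.0, -0.3]
gripper_width: 0.7
```

Request:
drive_tool(series=[[1,[4.1,6.3,0],[0,0,0.07]],[1,[7.8,12.8,0],[0,0,0.14]],[1,[11,19.6,0],[0,0,0.209]],[1,[13.7,26.6,0],[0,0,0.279]],[1,[16,33.7,0],[0,0,0.349]]])

```text
time_s: 7.0
ee_pos: [621.3, 151.3, 255.0]
ee_rot: [-179.9, -0.0, 13.3]
force: [-0.2, 0.7, -0.5]
gripper_width: 0.5
```

```bash
python3 look.py 5
```

```text
{'time_s': np.float64(7.0), 'qpos': array([12.6 , 23.1 , 76.45,  0.09, 80.42, -0.72]), 'ee_pos': array([621.32, 151.26, 254.97]), 'ee_rot': array([-1.7991e+02, -3.0000e-02,  1.3310e+01]), 'force': array([-0.2 ,  0.7 , -0.49])}
```

View pics/both5.png

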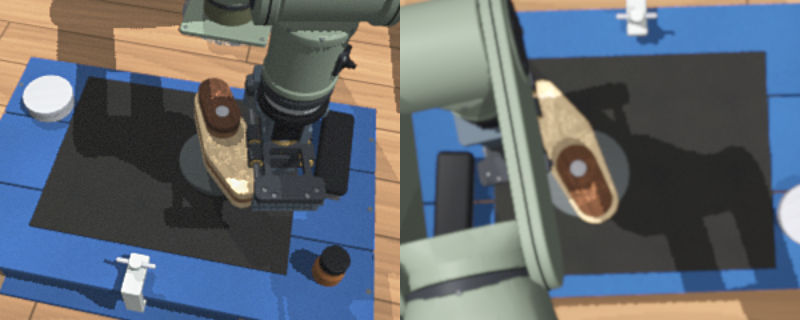

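Request:
drive_tool(series=[[1,[4.1,6.3,0],[0,0,0.07]],[1,[7.8,12.8,0],[0,0,0.14]],[1,[11,19.6,0],[0,0,0.209]],[1,[13.7,26.6,0],[0,0,0.279]],[1,[16,33.7,0],[0,0,0.349]]])

```text
time_s: 7.6
ee_pos: [644.3, 122.1, 254.9]
ee_rot: [-179.9, 0.0, -6.6]
force: [0.3, 1.5, 0.2]
gripper_width: 0.4
```

Request:
drive_tool(series=[[1,[4.1,6.3,0],[0,0,0.07]],[1,[7.8,12.8,0],[0,0,0.14]],[1,[10.3,17.8,0],[0,0,0.192]],[1,[12,22,0],[0,0,0.235]],[1,[13,24.5,0],[0,0,0.258]]])

```text
time_s: 8.1
ee_pos: [654.5, 96.0, 254.9]
ee_rot: [-180.0, 0.0, -21.4]
force: [0.6, 0.9, 0.3]
gripper_width: 0.5
```

```bash
python3 - <<'E'
from workcell import env
import cv2,numpy as np,pickle
s=env.state();print({k:np.round(s[k],2) for k in('time_s','qpos','ee_pos','ee_rot','force')})
f=env.grab_frame('scene');g=env.grab_frame('top');pickle.dump((f,g),open('m6.pkl','wb'))
cv2.imwrite('pics/s6.png',cv2.resize(f['image'][120:320,210:430,::-1],None,fx=3,fy=3,interpolation=cv2.INTER_CUBIC))
cv2.imwrite('pics/t6.png',cv2.resize(g['image'][90:270,190:330,::-1],None,fx=3.3,fy=3.3,interpolation=cv2.INTER_CUBIC))
E
```

```text
{'time_s': np.float64(8.1), 'qpos': array([7.330e+00, 2.524e+01, 7.304e+01, 5.000e-02, 8.171e+01, 2.869e+01]), 'ee_pos': array([654.54,  96.03, 254.95]), 'ee_rot': array([-1.7995e+02,  1.0000e-02, -2.1360e+01]), 'force': array([0.59, 0.94, 0.33])}
```

View pics/s6.png

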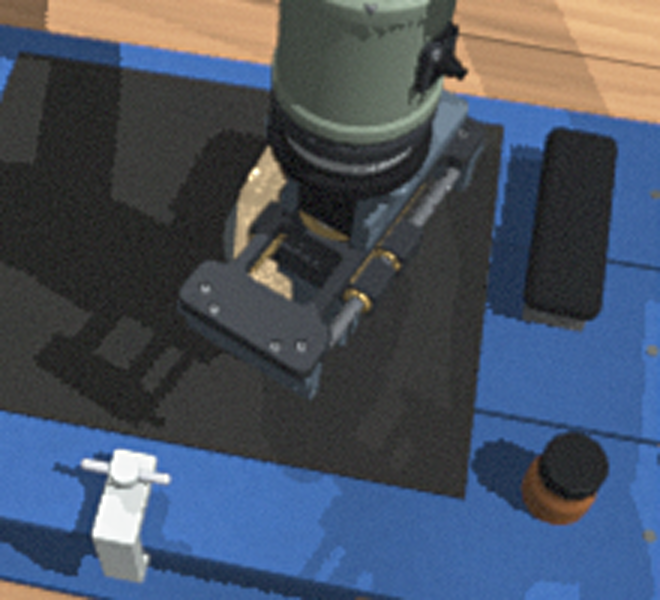

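View pics/t6.png

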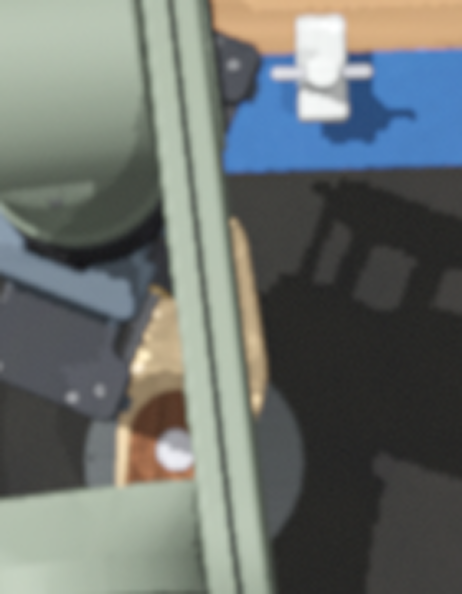

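Request:
drive_tool(series=[[1,[2.6,3.9,0],[0,0,0.044]],[1,[5.1,7.9,0],[0,0,0.087]],[1,[6.9,11.2,0],[0,0,0.122]],[1,[8.2,13.6,0],[0,0,0.148]],[1,[9.4,16.2,0],[0,0,0.175]]])

```text
time_s: 8.7
ee_pos: [657.5, 77.4, 255.0]
ee_rot: [-180.0, 0.0, -31.5]
force: [0.2, 1.1, -0.1]
gripper_width: -0.0
```

Request:
drive_tool(series=[[1,[0,-5,0],[0,0,0]],[1,[0,-15,0],[0,0,0]],[1,[0,-28,0],[0,0,0]],[1,[0,-40,0],[0,0,0]],[1,[0,-40,0],[0,0,0]]])

```text
time_s: 9.2
ee_pos: [679.3, 113.5, 254.3]
ee_rot: [-180.0, 0.0, -31.3]
force: [-0.3, 0.1, 0.8]
gripper_width: 0.3
```

Request:
drive_tool(series=[[1,[0,0,-20],[0,0,0]],[1,[0,0,-45],[0,0,0]],[1,[0,0,-70],[0,0,0]],[1,[0,0,-80],[0,0,0]],[1,[0,0,-80],[0,0,0]]])

```text
time_s: 9.7
ee_pos: [679.0, 111.5, 336.5]
ee_rot: [-179.9, -0.1, -31.4]
force: [0.0, 0.0, -0.4]
gripper_width: 0.3
```

Request:
drive_tool(series=[[1,[-25,-4,0],[0,0,0]],[1,[-60,-9,0],[0,0,0]],[1,[-95,-14,0],[0,0,0]],[1,[-130,-20,0],[0,0,0]],[1,[-168,-25,0],[0,0,0]]])

```text
time_s: 10.2
ee_pos: [546.6, 220.8, 332.8]
ee_rot: [179.9, 0.1, -31.5]
force: [-0.1, 0.5, 0.4]
gripper_width: 0.7
```

Request:
drive_tool(series=[[1,[-35,-5,0],[0,0,0]],[1,[-70,-11,0],[0,0,0]],[1,[-105,-16,0],[0,0,0]],[1,[-140,-21,0],[0,0,0]],[1,[-168,-25,0],[0,0,0]]])

```text
time_s: 10.7
ee_pos: [415.7, 329.9, 333.2]
ee_rot: [179.8, 0.1, -31.4]
force: [0.9, -0.3, -0.4]
gripper_width: 0.4
```

```bash
python3 - <<'E'
from workcell import env
import cv2,numpy as np,pickle
s=env.state();print({k:np.round(s[k],2) for k in('time_s','qpos','ee_pos','ee_rot','force')})
f=env.grab_frame('scene');g=env.grab_frame('top');pickle.dump((f,g),open('m7.pkl','wb'))
cv2.imwrite('pics/s7.png',f['image'][:,:,::-1])
cv2.imwrite('pics/t7.png',g['image'][:,:,::-1])
cv2.imwrite('pics/t7c.png',cv2.resize(g['image'][140:280,190:330,::-1],None,fx=4.2,fy=4.2,interpolation=cv2.INTER_CUBIC))
E
```

```text
{'time_s': np.float64(10.7), 'qpos': array([3.718e+01, 1.141e+01, 8.221e+01, 2.000e-02, 8.656e+01, 6.859e+01]), 'ee_pos': array([415.74, 329.91, 333.25]), 'ee_rot': array([ 1.7984e+02,  8.0000e-02, -3.1410e+01]), 'force': array([ 0.86, -0.27, -0.41])}
```

View pics/s7.png

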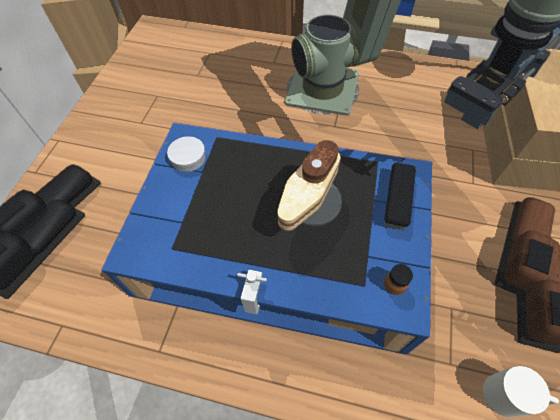

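View pics/t7.png

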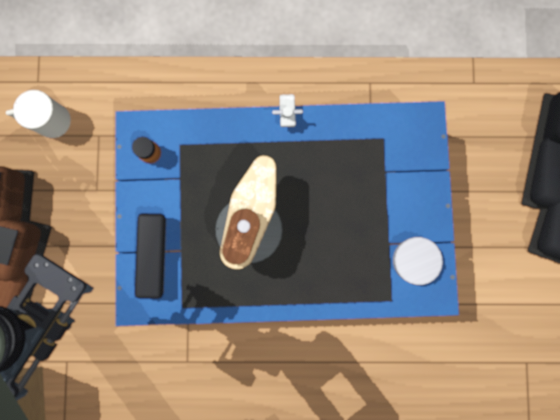

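View pics/t7c.png

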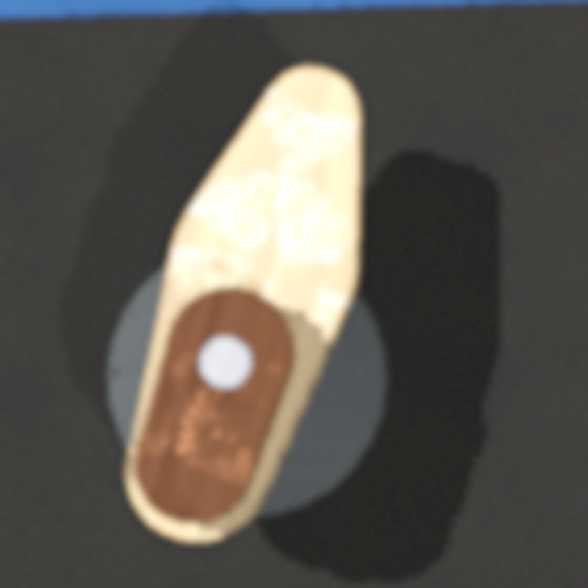

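```bash
python3 - <<'E'
from h import *
import cv2
f,g=pickle.load(open('m7.pkl','rb'))
B=lambda x,y:(x/4.2+190,y/4.2+140)
P=ray(g,*B(225,361),305)[:2];C=ray(g,*B(315,110),280)[:2];S=np.array([757,.6])
print(P,C,np.linalg.norm(C-P))
Pm=np.array([550.4,69.6])
h=np.degrees(np.arctan2(*(C-Pm)[::-1]));t=np.degrees(np.arctan2(*(S-Pm)[::-1]));print(h,t)
rows=[]
for h in(-14,-16,-18):
    e=np.array([np.cos(np.radians(h)),np.sin(np.radians(h))]);n=np.array([-e[1],e[0]])
    im=cv2.resize(g['image'][80:280,190:330,::-1],None,fx=3,fy=3,interpolation=cv2.INTER_CUBIC)
    pr=lambda q,z:tuple(int(v) for v in ((proj(g,[*q,z])-[190,80])*3).round())
    pts=np.array([pr(Pm+102*e+18*(np.cos(a)*e+np.sin(a)*n),280) for a in np.linspace(-1.3,1.3,40)]+[pr(Pm+42*e+35*n,280)])
    pts=np.vstack([[pr(Pm+42*e-35*n,280)],pts]);cv2.polylines(im,[pts.astype(np.int32)],False,(0,0,255),1)
    hl=np.array([pr(Pm-42*e+26*(np.cos(a)*e+np.sin(a)*n),280) for a in np.linspace(1.6,4.7,40)]);cv2.polylines(im,[hl.astype(np.int32)],False,(0,0,255),1)
    cv2.line(im,pr(Pm,218),pr(Pm+220*e,218),(0,255,0),1);rows.append(im[:, 40:300])
cv2.imwrite('pics/ov7.png',np.hstack(rows))
E
```

```text
[550.8  70. ] [649.4  38.1] 103.63189663419273
-17.650124219930117 -18.468221629584235
```

View pics/ov7.png

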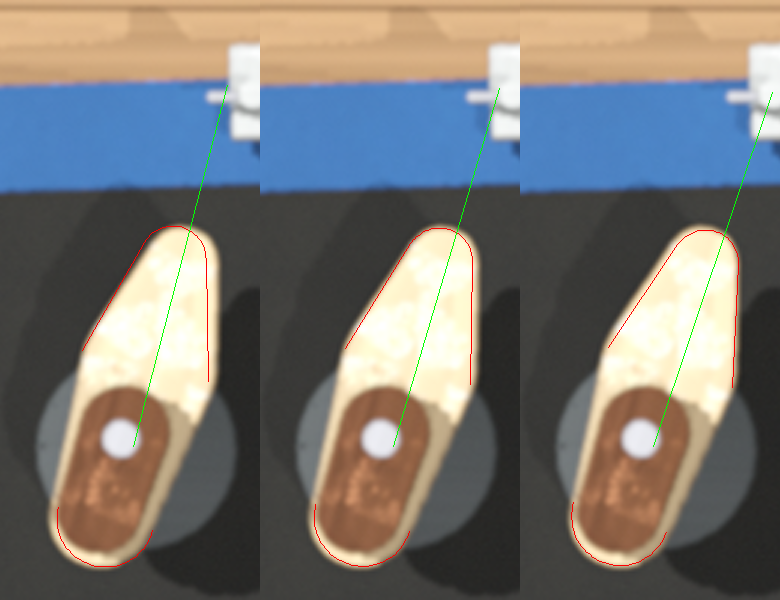

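```bash
python3 - <<'E'
from h import *
import cv2
f,g=pickle.load(open('m7.pkl','rb'));Pm=np.array([550.6,69.7])
rows=[]
for h in(-15,-17.8,-20.5):
    e=np.array([np.cos(np.radians(h)),np.sin(np.radians(h))]);n=np.array([-e[1],e[0]])
    im=cv2.resize(f['image'][120:300,225:355,::-1],None,fx=2,fy=2,interpolation=cv2.INTER_CUBIC)
    pr=lambda q,z:tuple(int(v) for v in ((proj(f,[*q,z])-[225,120])*2).round())
    pts=[pr(Pm+42*e-35*n,280)]+[pr(Pm+102*e+18*(np.cos(a)*e+np.sin(a)*n),280) for a in np.linspace(-1.3,1.3,40)]+[pr(Pm+42*e+35*n,280)]
    cv2.polylines(im,[np.array(pts,np.int32)],False,(0,0,255),1)
    cv2.line(im,pr(Pm,218),pr(Pm+220*e,218),(0,255,0),1);rows.append(im)
cv2.imwrite('pics/ov7s.png',np.hstack(rows))
for n,a,b,bx in(('tin',T,g,(385,230,450,290)),('brush',T,g,(130,210,165,285)),('jar',T,g,(130,135,165,168)),('tinS',S,f,(160,130,212,175)),('brushS',S,f,(384,163,418,230)),('jarS',S,f,(380,260,418,298)),('foot',T,g,(255,215,285,268))):
    c=[cv2.cvtColor(i['image'],cv2.COLOR_RGB2GRAY)[bx[1]:bx[3],bx[0]:bx[2]].astype(np.float32) for i in(a,b)]
    print(n,np.round(cv2.phaseCorrelate(*c),2))
E
```

```text
Traceback (most recent call last):
ValueError: setting an array element with a sequence. The requested array has an inhomogeneous shape after 1 dimensions. The detected shape was (2,) + inhomogeneous part.
```

View pics/ov7s.png

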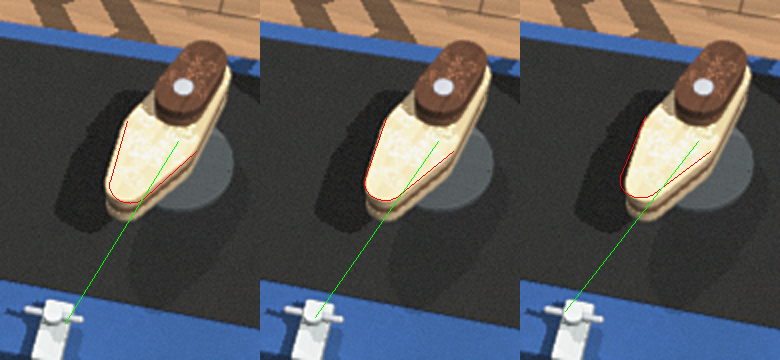

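```bash
python3 - <<'E'
from h import *
import cv2
from workcell import env
f,g=env.grab_frame('scene'),env.grab_frame('top')
f0,g0=pickle.load(open('m7.pkl','rb'))
for n,a,b,bx in(('tin',T,g,(385,230,450,290)),('brush',T,g,(130,210,165,285)),('jar',T,g,(130,135,165,168)),('tinS',S,f,(160,130,212,175)),('brushS',S,f,(384,163,418,230)),('jarS',S,f,(380,260,418,298)),('last since m7',g0,g,(205,145,290,275))):
    c=[cv2.cvtColor(i['image'],cv2.COLOR_RGB2GRAY)[bx[1]:bx[3],bx[0]:bx[2]].astype(np.float32) for i in(a,b)]
    print(n,np.round(cv2.phaseCorrelate(*c)[0],2))
print(env.state()['force'],env.state()['time_s'])
env.job_done()
E
```

```text
tin [-0.05  0.05]
brush [-0.04  0.48]
jar [ 0.03 -0.  ]
tinS [-0.01  0.55]
brushS [-0.24 -0.13]
jarS [-0.04  0.05]
last since m7 [-0.01  0.51]
[1.52885187 0.02701417 0.85853275] 10.9
the job is handed in; nothing more can be done
```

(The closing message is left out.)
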